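Set the plate washer's comb height by clicks

ROBOT

A 7-joint arm with a two-finger parallel gripper is mounted at the origin on the work surface. World frame = base frame: x ahead of the robot, y to its left, z up, the work surface at z = 0. Lengths are in m, angles in degrees, forces in N, time in s.
With the tool pointing down it reaches from about 0.425 to 1.025 m from the base axis. Payload 3.6 kg.
Tool frame: the origin (TCP) lies at the very end of the fingers, on their centre line; the grasp point (between the pads) lies 19 mm behind it (manip.pinch_z is the distance from the TCP to the grasp point, in m); z points along the fingers, y is the line along which they close (so a half turn about z gives the same grasp; the last joint's range is limited). The gripper opens to 85 mm and grips with 20 to 120 N. Pads are 22 mm wide; open, the fingers measure 114 mm over their backs; the gripper's body (76 mm by 85 mm) begins 54 mm behind the grasp point. The pads swing forward as they close: fully open they stand 13 mm farther back than shut.
Start: joints at [64.945, 33.873, 2.773, 92.16, -1.908, 54.013, -1.931], TCP at [0.244, -0.683, 0.231] pointing down, gripper open.
Joint ranges: [-153.93, 153.93], [-27.13, 128.08], [-72.61, 78.16], [10.71, 143.7], [-87.88, 267.88], [4.46, 118.87], [-176.78, 176.78]. Speed limits (degrees/s): [147.25, 147.25, 180, 180, 180, 180, 180].

INTERFACE

Orientations are given as a 3x3 rotation matrix whose columns are the frame's x, y, z axes.
In Python, from plant import sensors, imaging, order, nets, manip gives the robot as it stands.
- The arm moves only by the tool move_arm, never from a script. Its argument "deltas" is a list of rows, each a list of 6 numbers: the shift along the tool's x, y, z in mm, then the turn, a rotation vector about the tool's x, y, z in degrees. In form: [[tx, ty, tz, ax, ay, az], ...]. A call has exactly 10 rows; each row is the pose to reach, as a shift and turn from the pose commanded when the call began, along the tool's axes at that moment; what a row does not reach only later rows make up. A row lasts 1/12 s, in which the tool goes at most 41.7 mm and 7.16 degrees, less where a joint would pass 70% of its speed; a pose out of reach is approached as far as the arm can. A call with a gripper value outside its range is refused whole. "gripper" is the finger opening in mm, from 0 to 85.4, set as the call begins (left out, the last holds). The fingers move at their own pace and stop on an object; "grip_force" is the grip in N (left out, the last holds). Time passes only in rows, so rows that repeat a pose let the fingers close, or fill a call up. It gives the time, the measured TCP pose, the force, the opening and the grip force at its end, in the units of the state.
- sensors.observe(): the state, without advancing time (a new reading comes with each control period).
- imaging.capture(name): name is "scene" or "side" or "wrist"; returns the picture (400x640x3 uint8, red, green, blue); there is no depth.
- imaging.camera_model(name): a dict with "mtx" (3x3 intrinsics, pixels), "k1" (the pictures are not rectified: a ray, as slopes to the right and down, at radius r is drawn at 1 + k1 r^2 times it, then the intrinsics apply), "extrinsics" (4x4, takes a point from camera to world coordinates); the wrist camera has in their place "mount" (4x4, takes a point from camera to tool coordinates, whose origin is the TCP and whose axes are the flange's). Camera axes: x right, y up, looking along -z (the intrinsics and any distortion apply to the point x, -y, -z); pixel columns grow to the right and rows downward; lengths in m; the calibration is good to about 2 mm. A picture is of the moment at which its call begins: read the wrist's pose just before it. camera_model takes no time and is no camera call.
- order.close_job(): hands the job in; it is judged then, once.
Trained networks look in the newest picture that a camera, given by its name, has taken for a name from the list of things; names that differ only in an ending like _2 or _b are one class to them, and where a whole thing is asked for, a point or a joint stands for the part that bears it (a point fixed in the world has none). Each returns a list of dicts, best first, with "conf" (0 to 1); they miss things now and then, are a little off and sometimes report something else, mostly with a low value. They report only what shows in the picture. A call takes as long as a camera call.
- nets.recognise(camera, thing): "xyz" ([x, y, z] in m, in world coordinates, good to about 4 mm: the middle of the surface that is visible of it).
- nets.silhouettes(camera, thing): "region" (400x640 bool, what is visible of it).
- nets.mark_of(camera, thing): "xyz" ([x, y, z] in m, in world coordinates, good to about 4 mm: a listed point, or the origin of a listed thing).
The state is a dict: "time_s": time; "joint_pos": joint angles; "joint_velocities": joint speeds; "joint_efforts": joint torques, N m; "ee_pos": TCP position; "orientation": TCP orientation; "force": force on the tool from outside, world axes, zero at the start; "wrist_torque": the same for the moment, N m; "width": opening from 0.0 (shut) to 1.0 (fully open); "finger_force": force on a finger pad.
Only numpy, scipy, OpenCV 4.12 (cv2) and the standard library are available. Lean on these libraries where they do the work, as an engineer would, in place of code of your own. Each camera call takes 0.05 s, during which the arm holds its last target. There are 200 camera calls.

TASK

Set the comb height on the plate washer: push the dial's yellow peg gently counter-clockwise (seen from above) until the dial stands against its stop, then turn it clockwise exactly four clicks, and then press the green button down to store the height. Push the peg with the fingertips from one side at a time, without clamping it and never harder than 25 N, and leave everything else on the bench as it is.

Things in the scene. Friction and masses are not known exactly. Their poses are not given: they have to be found in the camera images.
- washer: Plate washer fixed to the bench: white base 220 x 270 x 30 mm (x, y, z) with a grey housing 200 x 110 mm on its +y half, housing top 130 mm above the bench. Origin: centre of the base's underside; z up, its x and y along the base's edges.
- dial_axis (a point): Centre of the blue dial's top face (dial diameter 100 mm, face 144 mm above the bench), on its upright turning axis; axes parallel to the washer's. 15 even clicks would make a full turn (24 degrees each); the travel is 8 clicks between two hard stops, which are not marked. It starts 2 to 4 clicks clockwise of the counter-clockwise stop.
- peg (a point): Centre of the top of the yellow peg standing on the dial: diameter 12 mm, 40 mm tall above the dial's face, top 184 mm above the bench, 38 mm from the dial's axis. The dial has free play of somewhat over half a click on its click spindle: there the peg moves with almost no force and nothing is set, so the peg's angle does not tell the setting; feel the clicks.
- comb_mid (a point): Centre of the aluminium bar (120 x 18 x 18 mm) of the needle comb above the plate. The comb follows the click spindle: the bar's centre is 96 mm above the bench with the spindle against the counter-clockwise stop, and goes down 2 mm with each clockwise click.
- set_button (a joint): Travel of the green push button, m: 0 up, 0.006 fully down; the spring needs 5 N for full travel. Pressed past 0.004 stores the height.
- set_button_top (a point): Centre of the top face of the green button (diameter 26 mm) on the washer's housing, beside the dial; it is pressed straight down.
- dial: Blue dial with its peg (its angle includes the play). Origin on the axis at its underside, 12 mm below the face. Each click needs about 5 to 8 N at the peg: the push rises at once, fades to nothing at the crest, and the dial then jumps by itself into the next click, ahead of the finger. At a stop the push just keeps rising.
- plate: White 96-well plate, 127 x 85 x 14 mm, loose in the washer's bay under the comb; leave in place. Origin: centre of underside.
- bottle_a: White bottle with white cap, diameter 60, height 130 mm; bystander. Origin: centre of underside.
- bottle_b: White bottle with blue cap, diameter 60, height 130 mm; bystander. Origin: centre of underside.
- beaker: Clear plastic cup, diameter 70, height 85 mm; bystander. Origin: centre of underside.
- tipbox: White box with yellow lid of pipette tips, 122 x 87 x 59 mm; bystander. Origin: centre of underside.

How it is judged:
By the outcome, as a careful person would: the job done as asked, in the order asked, and still so for the second after the job is handed in, with the robot touching nothing.
It also fails if it takes over 72 s, if anything falls off the work surface, if the arm or the gripper's body presses on something with over 40 N, if the wrist force passes 120 N, or if a joint passes its speed limit or range.

## Working session

There is one attempt and no reset: what is moved stays moved. The work goes in short steps, Python scripts to look and compute and a tool call to move; the robot and the scene stay as the last step left them, time stands still between calls to the robot, and variables do not carry over. Pictures are saved under pics/ and viewed, at most 10 in all, crops included, and the job is handed in when it is done.

Besides the shell and the picture viewer there is one more tool, called after "Call:" as name(argument=value, ...) on one line, values as JSON. move_arm: Moves the arm, as the interface text tells. Its arguments: {"type":"object","properties":{"deltas":{"type":"array","items":{"type":"array","items":{"type":"number"}}},"gripper":{"type":"number"},"grip_force":{"type":"number"}},"required":["deltas"]}

```bash
mkdir -p pics; ls
cat > h.py <<'E'
import numpy as np, cv2
from plant import sensors, imaging, order, nets, manip
def save(cam,name):
    im=imaging.capture(cam); cv2.imwrite(f'pics/{name}.png',im[:,:,::-1]); return im
E
python3 - <<'E'
from h import *
np.set_printoptions(precision=4,suppress=True)
s=sensors.observe(); print({k:np.round(v,4) for k,v in s.items()})
for c in ['scene','side']:
    save(c,c+'0')
    for t in ['dial_axis','peg','set_button_top','comb_mid','washer']:
        r=nets.mark_of(c,t); print(c,t,[(np.round(a['xyz'],4),round(a['conf'],2)) for a in r[:2]])
a=cv2.imread('pics/scene0.png');b=cv2.imread('pics/side0.png')
E
```

```text
pics
{'time_s': np.float64(0.0), 'joint_pos': array([64.944 , 33.9262,  2.7682, 92.2358, -1.9087, 54.013 , -1.9286]), 'joint_velocities': array([-0.0241, -0.0708,  0.0433, -0.0707,  0.0548, -0.0082,  0.0433]), 'joint_efforts': array([  0.0002, -54.8687,   1.5464, -19.812 ,   0.0094,   0.0087,
        -0.    ]), 'ee_pos': array([ 0.2441, -0.6818,  0.2301]), 'orientation': array([[ 0.9414,  0.3372, -0.0009],
       [ 0.3372, -0.9414,  0.0021],
       [-0.0001, -0.0022, -1.    ]]), 'force': array([ 0.7125, -0.4318,  0.1243]), 'wrist_torque': array([-0.0472, -0.0108, -0.0038]), 'finger_force': np.float64(0.0), 'width': np.float64(1.0015)}
scene dial_axis [(array([0.6091, 0.0746, 0.1444]), 0.59)]
scene peg [(array([0.6208, 0.1126, 0.181 ]), 0.83)]
scene set_button_top [(array([0.5027, 0.0727, 0.1502]), 0.56), (array([ 0.4359, -0.3631,  0.0013]), 0.38)]
scene comb_mid [(array([ 0.576 , -0.0713,  0.0915]), 0.94)]
scene washer [(array([ 0.5814, -0.002 , -0.0006]), 0.86)]
side dial_axis [(array([0.6115, 0.0769, 0.1464]), 0.72), (array([0.611 , 0.0743, 0.136 ]), 0.49)]
side peg [(array([0.6176, 0.1115, 0.188 ]), 0.88)]
side set_button_top []
side comb_mid [(array([ 0.5795, -0.0699,  0.0905]), 0.67)]
side washer [(array([0.5765, 0.0018, 0.0035]), 0.82)]
```

View pics/scene0.png

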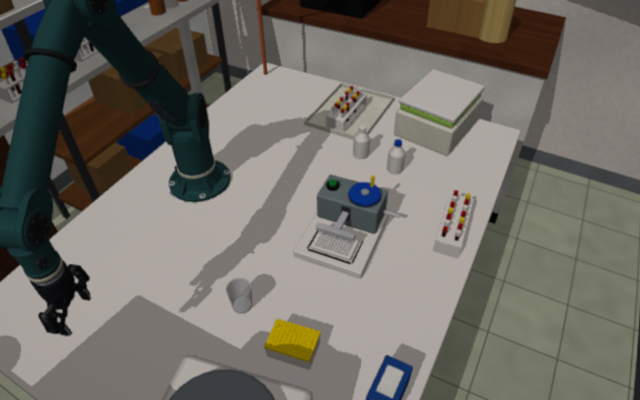

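View pics/side0.png

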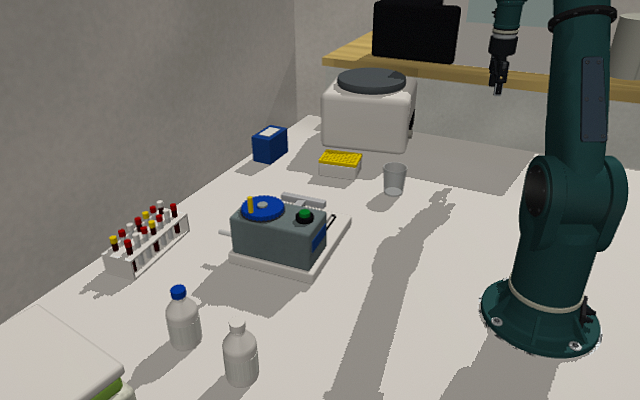

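The scene view shows the washer, with dial at about (365,194) and peg at (373,181). The green button is at (333,184). The bottles stand behind the washer and clear of the dial. In the side view the dial is at (263,208), the peg at (250,205) and the button at (304,216).

Run:
```python
from h import *
np.set_printoptions(precision=4,suppress=True)
m=imaging.camera_model('wrist');print(m)
s=sensors.observe();R=np.array(s['orientation']);p=np.array(s['ee_pos'])
for t in [[.244,-.682,.32],[.60,-0.02,.32],[.645,.106,.32]]: print(t,R.T@(np.array(t)-p)*1000)
for c in ['scene','side']: print(imaging.camera_model(c))
for t in ['bottle','beaker']:
  imaging.capture('scene'); print(t,[(a['xyz'],a['conf']) for a in nets.mark_of('scene',t+('_a' if t=='bottle' else ''))])
```

```text
{'mtx': array([[340.2169,   0.    , 320.4464],
       [  0.    , 340.2169, 203.731 ],
       [  0.    ,   0.    ,   1.    ]]), 'k1': -0.03763550235302418, 'mount': array([[ 0.0012,  0.9645,  0.2642,  0.0672],
       [ 1.    , -0.0014,  0.0006,  0.0002],
       [ 0.0009,  0.2642, -0.9645, -0.1434],
       [ 0.    ,  0.    ,  0.    ,  1.    ]])}
[0.244, -0.682, 0.32] [ -0.1564  -0.6729 -88.6738]
[0.6, -0.02, 0.32] [ 558.1644 -503.9203  -88.7329]
[0.645, 0.106, 0.32] [ 643.0046 -607.3763  -88.7437]
{'mtx': array([[476.4599,   0.    , 319.1439],
       [  0.    , 476.4599, 192.6577],
       [  0.    ,   0.    ,   1.    ]]), 'k1': -0.09382960025742826, 'extrinsics': array([[ 0.8831, -0.3153,  0.3473,  0.9955],
       [ 0.4689,  0.6154, -0.6335, -0.9121],
       [-0.014 ,  0.7224,  0.6914,  1.149 ],
       [ 0.    ,  0.    ,  0.    ,  1.    ]])}
{'mtx': array([[500.9983,   0.    , 314.9699],
       [  0.    , 500.9983, 195.7169],
       [  0.    ,   0.    ,   1.    ]]), 'k1': 0.04938433237962058, 'extrinsics': array([[-0.8899,  0.2198, -0.3996,  0.0419],
       [-0.456 , -0.4457,  0.7704,  0.9023],
       [-0.0087,  0.8678,  0.4969,  0.7365],
       [ 0.    ,  0.    ,  0.    ,  1.    ]])}
bottle [([0.4592, 0.402, -0.0008], 0.92), ([0.5996, 0.3794, 0.0011], 0.58)]
beaker []
```

Call:
move_arm(deltas=[[10,-9,-30,0,0,0],[30,-28,-60,0,0,0],[55,-52,-80,0,0,0],[80,-75,-80,0,0,0],[107,-101,-80,0,0,0],[134,-126,-80,0,0,0],[161,-152,-80,0,0,0],[188,-177,-80,0,0,0],[215,-203,-80,0,0,0],[242,-228,-80,0,0,0]], gripper=0, grip_force=40)

```text
time_s: 1.63
ee_pos: [0.3958, -0.3846, 0.3116]
orientation: [[0.942, 0.337, 0.0], [0.337, -0.942, -0.0], [0.0, 0.0, -1.0]]
force: [0.4, 0.2, -0.3]
width: -0.004
finger_force: 0.0
```

Call:
move_arm(deltas=[[27,-25,0,0,0,0],[54,-51,0,0,0,0],[81,-76,0,0,0,0],[108,-102,0,0,0,0],[135,-127,0,0,0,0],[162,-153,0,0,0,0],[189,-178,0,0,0,0],[216,-204,0,0,0,0],[243,-229,0,0,0,0],[268,-253,0,0,0,0]])

```text
time_s: 2.47
ee_pos: [0.5632, -0.0557, 0.3116]
orientation: [[0.941, 0.338, 0.001], [0.338, -0.941, 0.0], [0.001, 0.0, -1.0]]
force: [0.6, 0.2, 0.8]
width: -0.001
finger_force: 0.0
```

Call:
move_arm(deltas=[[25,-24,0,0,0,4],[50,-47,0,0,0,9],[75,-71,0,0,0,14],[95,-90,0,0,0,19],[112,-106,0,0,0,24],[123,-117,0,0,0,29],[130,-123,0,0,0,34],[133,-126,0,0,0,34],[133,-126,0,0,0,34],[133,-126,0,0,0,34]])

```text
time_s: 3.3
ee_pos: [0.6449, 0.105, 0.3112]
orientation: [[0.969, -0.246, -0.0], [-0.246, -0.969, -0.001], [-0.0, 0.001, -1.0]]
force: [0.7, -0.2, 0.6]
width: -0.001
finger_force: 0.0
```

Run:
```python
from h import *
np.set_printoptions(precision=4,suppress=True)
s=sensors.observe();print(s['time_s'],s['ee_pos'],s['orientation'],s['joint_pos'],s['width'],s['force'])
save('wrist','w1')
for t in ['dial_axis','peg','set_button_top','comb_mid']:
    r=nets.mark_of('wrist',t); print(t,[(np.round(a['xyz'],4),round(a['conf'],2)) for a in r[:2]])
```

```text
3.3 [0.6449 0.105  0.3112] [[ 0.9694 -0.2456 -0.0005]
 [-0.2456 -0.9694 -0.0007]
 [-0.0003  0.0008 -1.    ]] [  -9.8122   24.3388   -4.8393   97.1593    2.3728   58.6365 -119.6779] -0.0006215457932130439 [ 0.6868 -0.2312  0.5533]
dial_axis [(array([0.6101, 0.0779, 0.1469]), 0.79)]
peg [(array([0.6178, 0.1148, 0.1875]), 0.84), (array([0.5786, 0.0036, 0.0016]), 0.3)]
set_button_top [(array([0.5037, 0.0637, 0.1502]), 0.56)]
comb_mid [(array([ 0.5862, -0.0661,  0.0892]), 0.91), (array([0.6186, 0.1168, 0.1848]), 0.22)]
```

View pics/w1.png

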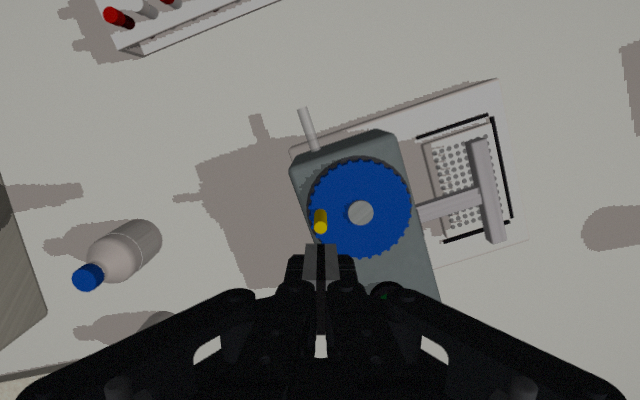

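The wrist view shows the dial hub at (360,213), the peg top at (320,228), the comb bar around (488,190) and the closed fingertips at (320,245).

```bash
cat >> h.py <<'E'
def ray(cam,px,z,T=None):
    m=imaging.camera_model(cam)
    if T is None: T=np.array(m['extrinsics'])
    K=np.array(m['mtx']); d=np.array([(px[0]-K[0,2])/K[0,0],(px[1]-K[1,2])/K[1,1]]); u=d.copy()
    for _ in range(10): u=d/(1+m['k1']*(u@u))
    v=T[:3,:3]@np.array([u[0],-u[1],-1]); return T[:3,3]+v*(z-T[2,3])/v[2]
def wristT():
    s=sensors.observe(); T=np.eye(4);T[:3,:3]=s['orientation'];T[:3,3]=s['ee_pos']
    return T@np.array(imaging.camera_model('wrist')['mount'])
E
python3 - <<'E'
from h import *
np.set_printoptions(precision=4,suppress=True)
T=wristT(); im=cv2.imread('pics/w1.png')
hsv=cv2.cvtColor(im,cv2.COLOR_BGR2HSV)
A=[ray('wrist',(360,213),.146,T)]
print('hub',A[0])
# peg top: yellow bottom ellipse
ys,xs=np.where((hsv[...,0]>18)&(hsv[...,0]<35)&(hsv[...,1]>120)&(hsv[...,2]>170)); sel=(xs>300)&(xs<340)&(ys>200)&(ys<240)
print(xs[sel].mean(),ys[sel].mean(),sel.sum())
p=ray('wrist',(320,228),.184,T);print('peg',p)
# dial rim points -> circle
b=((hsv[...,0]>100)&(hsv[...,0]<130)&(hsv[...,1]>150)).astype('uint8'); b[:,:250]=0
c=max(cv2.findContours(b,0,1)[0],key=cv2.contourArea)[:,0]
P=np.array([ray('wrist',q,.144,T)[:2] for q in cv2.convexHull(c)[:,0]])
print('circ',cv2.minEnclosingCircle(P.astype('float32')))
R=np.array(sensors.observe()['orientation']); e=p-A[0]; print('ang',np.degrees(np.arctan2(e[1],e[0])),np.hypot(*e[:2]))
E
```

```text
hub [0.6099 0.0748 0.146 ]
nan nan 0
peg [0.6177 0.1119 0.184 ]
circ ((0.6116844415664673, 0.07501828670501709), 0.050343193113803864)
ang 78.19800667577701 0.03793415524432871<stdin>:9: RuntimeWarning: Mean of empty slice.
  ret = ret.dtype.type(ret / rcount)
```

Call:
move_arm(deltas=[[0,0,20,0,0,0],[0,0,45,0,0,0],[0,0,70,0,0,0],[0,0,95,0,0,0],[0,0,115,0,0,0],[0,0,132,0,0,0],[0,0,145,0,0,0],[0,0,152,0,0,0],[-2,0,154,0,0,0],[-4,0,154,0,0,0]])

```text
time_s: 4.38
ee_pos: [0.6413, 0.1065, 0.1573]
orientation: [[0.969, -0.247, -0.0], [-0.247, -0.969, -0.0], [-0.0, 0.0, -1.0]]
force: [0.2, -0.9, 0.3]
width: 0.004
finger_force: 0.0
```

Call:
move_arm(deltas=[[-1,0,0,0,0,0],[-2,0,0,0,0,0],[-3,0,0,0,0,0],[-4,0,0,0,0,0],[-5,0,0,0,0,0],[-6,0,0,0,0,0],[-7,0,0,0,0,0],[-7,0,0,0,0,0],[-7,0,0,0,0,0],[-7,0,0,0,0,0]])

```text
time_s: 5.22
ee_pos: [0.6345, 0.1084, 0.1573]
orientation: [[0.969, -0.247, 0.0], [-0.247, -0.969, -0.0], [0.0, 0.0, -1.0]]
force: [0.7, -0.1, -0.2]
width: -0.001
finger_force: 0.0
```

Call:
move_arm(deltas=[[-0.7,-0.3,0,0,0,-1],[-1.3,-0.6,0,0,0,-2],[-2.0,-0.8,0,0,0,-3],[-2.7,-1.1,0,0,0,-4],[-3.4,-1.3,0,0,0,-5],[-4.1,-1.6,0,0,0,-6],[-4.8,-1.8,0,0,0,-7],[-5.5,-2.0,0,0,0,-8],[-5.5,-2.0,0,0,0,-8],[-5.5,-2.0,0,0,0,-8]])

```text
time_s: 6.05
ee_pos: [0.6292, 0.1119, 0.1572]
orientation: [[0.994, -0.109, -0.001], [-0.109, -0.994, 0.0], [-0.001, -0.0, -1.0]]
force: [0.9, -0.8, 0.5]
width: -0.0
finger_force: 0.0
```

Call:
move_arm(deltas=[[-0.7,-0.3,0,0,0,-1],[-1.3,-0.6,0,0,0,-2],[-2.0,-0.8,0,0,0,-3],[-2.7,-1.1,0,0,0,-4],[-3.4,-1.3,0,0,0,-5],[-4.1,-1.6,0,0,0,-6],[-4.8,-1.8,0,0,0,-7],[-5.5,-2.0,0,0,0,-8],[-5.5,-2.0,0,0,0,-8],[-5.5,-2.0,0,0,0,-8]])

```text
time_s: 6.88
ee_pos: [0.6244, 0.1142, 0.1573]
orientation: [[1.0, 0.03, -0.0], [0.03, -1.0, 0.0], [-0.0, -0.0, -1.0]]
force: [0.6, 0.6, 0.2]
width: -0.007
finger_force: 0.0
```

Call:
move_arm(deltas=[[-0.7,-0.3,0,0,0,-1],[-1.3,-0.6,0,0,0,-2],[-2.0,-0.8,0,0,0,-3],[-2.7,-1.1,0,0,0,-4],[-3.4,-1.3,0,0,0,-5],[-4.1,-1.6,0,0,0,-6],[-4.8,-1.8,0,0,0,-7],[-5.5,-2.0,0,0,0,-8],[-5.5,-2.0,0,0,0,-8],[-5.5,-2.0,0,0,0,-8]])

```text
time_s: 7.72
ee_pos: [0.6216, 0.1159, 0.1578]
orientation: [[0.986, 0.169, 0.006], [0.169, -0.986, 0.001], [0.006, 0.0, -1.0]]
force: [7.3, -0.5, -3.8]
width: 0.004
finger_force: 3.0
```

Call:
move_arm(deltas=[[-0.7,-0.3,0,0,0,-1],[-1.3,-0.6,0,0,0,-2],[-2.0,-0.8,0,0,0,-3],[-2.7,-1.1,0,0,0,-4],[-3.4,-1.3,0,0,0,-5],[-4.1,-1.6,0,0,0,-6],[-4.8,-1.8,0,0,0,-7],[-5.5,-2.0,0,0,0,-8],[-5.5,-2.0,0,0,0,-8],[-5.5,-2.0,0,0,0,-8]])

```text
time_s: 8.55
ee_pos: [0.6118, 0.1171, 0.1572]
orientation: [[0.953, 0.304, -0.003], [0.304, -0.953, -0.0], [-0.003, -0.0, -1.0]]
force: [0.0, -0.3, -0.4]
width: -0.001
finger_force: 0.0
```

Call:
move_arm(deltas=[[-0.7,-0.3,0,0,0,-1],[-1.3,-0.6,0,0,0,-2],[-2.0,-0.8,0,0,0,-3],[-2.7,-1.1,0,0,0,-4],[-3.4,-1.3,0,0,0,-5],[-4.1,-1.6,0,0,0,-6],[-4.8,-1.8,0,0,0,-7],[-5.5,-2.0,0,0,0,-8],[-5.5,-2.0,0,0,0,-8],[-5.5,-2.0,0,0,0,-8]])

```text
time_s: 9.38
ee_pos: [0.6072, 0.1173, 0.1573]
orientation: [[0.901, 0.434, -0.0], [0.434, -0.901, 0.0], [-0.0, -0.0, -1.0]]
force: [0.2, 0.2, -0.4]
width: -0.0
finger_force: 0.0
```

Call:
move_arm(deltas=[[-0.7,-0.3,0,0,0,-1],[-1.3,-0.6,0,0,0,-2],[-2.0,-0.8,0,0,0,-3],[-2.7,-1.1,0,0,0,-4],[-3.4,-1.3,0,0,0,-5],[-4.1,-1.6,0,0,0,-6],[-4.8,-1.8,0,0,0,-7],[-5.5,-2.0,0,0,0,-8],[-5.5,-2.0,0,0,0,-8],[-5.5,-2.0,0,0,0,-8]])

```text
time_s: 10.22
ee_pos: [0.6035, 0.1177, 0.1578]
orientation: [[0.831, 0.556, 0.005], [0.556, -0.831, 0.002], [0.005, 0.001, -1.0]]
force: [5.6, 1.3, -3.4]
width: -0.002
finger_force: 2.7
```

Call:
move_arm(deltas=[[-0.7,-0.3,0,0,0,-1],[-1.3,-0.6,0,0,0,-2],[-2.0,-0.8,0,0,0,-3],[-2.7,-1.1,0,0,0,-4],[-3.4,-1.3,0,0,0,-5],[-4.1,-1.6,0,0,0,-6],[-4.8,-1.8,0,0,0,-7],[-5.5,-2.0,0,0,0,-8],[-5.5,-2.0,0,0,0,-8],[-5.5,-2.0,0,0,0,-8]])

```text
time_s: 11.05
ee_pos: [0.5984, 0.1174, 0.1582]
orientation: [[0.746, 0.666, 0.006], [0.666, -0.746, 0.004], [0.007, 0.001, -1.0]]
force: [5.0, 2.2, -1.9]
width: -0.001
finger_force: 2.6
```

Call:
move_arm(deltas=[[-0.7,-0.3,0,0,0,-1],[-1.3,-0.6,0,0,0,-2],[-2.0,-0.8,0,0,0,-3],[-2.7,-1.1,0,0,0,-4],[-3.4,-1.3,0,0,0,-5],[-4.1,-1.6,0,0,0,-6],[-4.8,-1.8,0,0,0,-7],[-5.5,-2.0,0,0,0,-8],[-5.5,-2.0,0,0,0,-8],[-5.5,-2.0,0,0,0,-8]])

```text
time_s: 11.88
ee_pos: [0.5901, 0.1131, 0.1572]
orientation: [[0.647, 0.763, -0.0], [0.763, -0.647, -0.0], [-0.0, -0.0, -1.0]]
force: [-0.4, -0.6, -0.2]
width: -0.001
finger_force: 0.0
```

Call:
move_arm(deltas=[[-0.7,-0.3,0,0,0,-1],[-1.3,-0.6,0,0,0,-2],[-2.0,-0.8,0,0,0,-3],[-2.7,-1.1,0,0,0,-4],[-3.4,-1.3,0,0,0,-5],[-4.1,-1.6,0,0,0,-6],[-4.8,-1.8,0,0,0,-7],[-5.5,-2.0,0,0,0,-8],[-5.5,-2.0,0,0,0,-8],[-5.5,-2.0,0,0,0,-8]])

```text
time_s: 12.72
ee_pos: [0.5866, 0.1117, 0.1577]
orientation: [[0.534, 0.846, 0.003], [0.846, -0.534, 0.002], [0.004, 0.001, -1.0]]
force: [3.8, 3.4, -2.9]
width: 0.0
finger_force: 2.4
```

Call:
move_arm(deltas=[[-0.7,-0.3,0,0,0,-1],[-1.3,-0.6,0,0,0,-2],[-2.0,-0.8,0,0,0,-3],[-2.7,-1.1,0,0,0,-4],[-2.7,-1.1,0,0,0,-4],[-2.7,-1.1,0,0,0,-4],[-2.7,-1.1,0,0,0,-4],[-2.7,-1.1,0,0,0,-4],[-2.7,-1.1,0,0,0,-4],[-2.7,-1.1,0,0,0,-4]])

```text
time_s: 13.55
ee_pos: [0.5854, 0.1117, 0.158]
orientation: [[0.473, 0.881, 0.006], [0.881, -0.473, 0.005], [0.007, 0.003, -1.0]]
force: [6.0, 5.6, -3.7]
width: -0.001
finger_force: 3.7
```

Call:
move_arm(deltas=[[-0.7,-0.3,0,0,0,-1],[-1.3,-0.6,0,0,0,-2],[-2.0,-0.8,0,0,0,-3],[-2.7,-1.1,0,0,0,-4],[-2.7,-1.1,0,0,0,-4],[-2.7,-1.1,0,0,0,-4],[-2.7,-1.1,0,0,0,-4],[-2.7,-1.1,0,0,0,-4],[-2.7,-1.1,0,0,0,-4],[-2.7,-1.1,0,0,0,-4]])

```text
time_s: 14.38
ee_pos: [0.5843, 0.1116, 0.1585]
orientation: [[0.409, 0.913, 0.009], [0.912, -0.409, 0.008], [0.011, 0.005, -1.0]]
force: [6.3, 7.7, -5.3]
width: -0.001
finger_force: 4.9
```

Call:
move_arm(deltas=[[-0.7,-0.3,0,0,0,-1],[-1.3,-0.6,0,0,0,-2],[-2.0,-0.8,0,0,0,-3],[-2.7,-1.1,0,0,0,-4],[-3.4,-1.3,0,0,0,-5],[-4.1,-1.6,0,0,0,-6],[-4.1,-1.6,0,0,0,-6],[-4.1,-1.6,0,0,0,-6],[-4.1,-1.6,0,0,0,-6],[-4.1,-1.6,0,0,0,-6]])

```text
time_s: 15.22
ee_pos: [0.5824, 0.1114, 0.1591]
orientation: [[0.31, 0.951, 0.012], [0.951, -0.31, 0.013], [0.016, 0.008, -1.0]]
force: [8.7, 12.5, -5.9]
width: 0.001
finger_force: 6.6
```

Run:
```python
from h import *
np.set_printoptions(precision=4,suppress=True)
s=sensors.observe();print(s['force'],s['ee_pos'],s['joint_pos'])
save('wrist','w2');save('side','s2')
for c in ['scene','side']:
    imaging.capture(c)
    for t in ['peg','comb_mid']: print(c,t,[(np.round(a['xyz'],4),round(a['conf'],2)) for a in nets.mark_of(c,t)[:1]])
```

```text
[ 8.699  12.4984 -5.8779] [0.5824 0.1114 0.1591] [  5.6485  31.9341 -28.7193 112.498   22.4872  40.137  -54.6777]
scene peg [(array([0.5803, 0.0976, 0.1814]), 0.87)]
scene comb_mid [(array([ 0.579 , -0.071 ,  0.0954]), 0.9)]
side peg [(array([0.58  , 0.0967, 0.1897]), 0.96)]
side comb_mid [(array([ 0.5793, -0.073 ,  0.0968]), 0.81)]
```

View pics/w2.png

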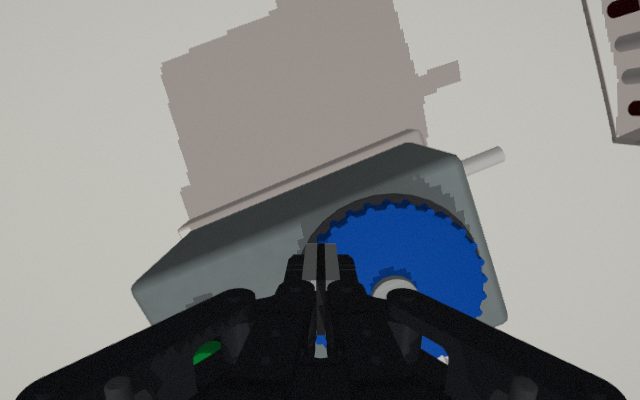

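The picture shows the fingertips at (320,250) over the dial's rim, with the hub at (395,290). The push is up to 15 N with the peg still, and the comb reads 95 to 97 mm, so the dial is against the stop. Next I go over the peg to its other side.

Call:
move_arm(deltas=[[5,0,0,0,0,0],[10,0,0,0,0,0],[15,0,0,0,0,0],[20,0,0,0,0,0],[22,0,0,0,0,0],[22,0,-5,0,0,0],[22,0,-17,0,0,0],[22,0,-30,0,0,0],[22,0,-40,0,0,0],[22,0,-46,0,0,0]])

```text
time_s: 16.45
ee_pos: [0.5854, 0.1247, 0.2059]
orientation: [[0.314, 0.949, 0.003], [0.949, -0.314, 0.001], [0.002, 0.003, -1.0]]
force: [1.6, 0.2, 0.6]
width: 0.004
finger_force: 0.0
```

Call:
move_arm(deltas=[[-3,0,0,0,0,1],[-9,-1,0,0,0,4],[-18,-2,0,0,0,7],[-27,-3,0,0,0,10],[-36,-4,0,0,0,13],[-44,-5,0,0,0,16],[-49,-5,0,0,0,18],[-50,-5,0,0,0,18],[-50,-5,0,0,0,18],[-50,-5,0,0,0,18]])

```text
time_s: 17.28
ee_pos: [0.5641, 0.0791, 0.2034]
orientation: [[0.591, 0.806, 0.0], [0.806, -0.591, 0.0], [0.001, -0.0, -1.0]]
force: [0.1, 0.7, -0.3]
width: 0.002
finger_force: 0.0
```

Run:
```python
from h import *
np.set_printoptions(precision=4,suppress=True)
s=sensors.observe();print(s['force'],s['ee_pos'],s['orientation'])
imaging.capture('scene');save('side','s3')
for c in ['scene','side']:
    for t in ['peg','comb_mid','dial_axis']: print(c,t,[(np.round(a['xyz'],4),round(a['conf'],2)) for a in nets.mark_of(c,t)[:1]])
```

```text
[ 0.0838  0.7272 -0.3003] [0.5641 0.0791 0.2034] [[ 0.5913  0.8064  0.0003]
 [ 0.8064 -0.5913  0.0004]
 [ 0.0005 -0.     -1.    ]]
scene peg [(array([0.5802, 0.0952, 0.1834]), 0.6)]
scene comb_mid [(array([ 0.6338, -0.4135, -0.0007]), 0.73)]
scene dial_axis [(array([0.6111, 0.0728, 0.1392]), 0.59)]
side peg [(array([0.5803, 0.0933, 0.1873]), 0.81)]
side comb_mid [(array([ 0.5801, -0.0732,  0.0981]), 0.89)]
side dial_axis [(array([0.6091, 0.0754, 0.1464]), 0.93)]
```

View pics/s3.png

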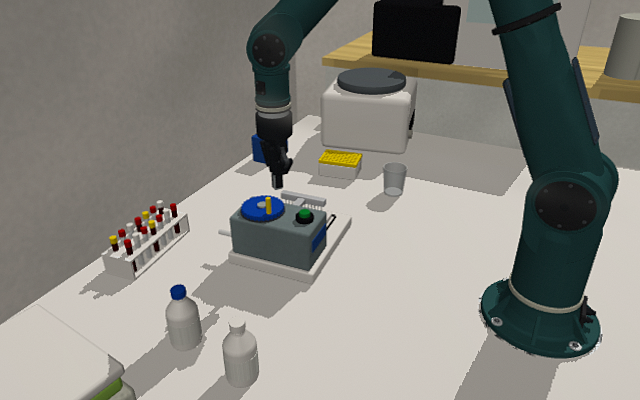

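The side view shows the tool raised at about (277,180), with the peg now at (268,205) on the button side. The button is at (304,216). I descend on the peg's counter-clockwise side.

Call:
move_arm(deltas=[[-3,0,3,0,0,0],[-3,0,9,0,0,0],[-3,0,16,0,0,0],[-3,0,23,0,0,0],[-3,0,30,0,0,0],[-3,0,37,0,0,0],[-3,0,43,0,0,0],[-3,0,46,0,0,0],[-2,0,46,0,0,0],[0,0,46,0,0,0]])

```text
time_s: 18.52
ee_pos: [0.5638, 0.0786, 0.1571]
orientation: [[0.592, 0.806, -0.001], [0.806, -0.592, -0.0], [-0.0, -0.0, -1.0]]
force: [0.5, -0.1, 0.3]
width: 0.0
finger_force: 0.0
```

Call:
move_arm(deltas=[[1,0,0,0,0,0],[2,0,0,0,0,0],[3,0,0,0,0,0],[4,0,0,0,0,0],[5,0,0,0,0,0],[6,0,0,0,0,0],[7,0,0,0,0,0],[8,0,0,0,0,0],[8,0,0,0,0,0],[8,0,0,0,0,0]])

```text
time_s: 19.35
ee_pos: [0.5687, 0.0852, 0.1573]
orientation: [[0.592, 0.806, -0.0], [0.806, -0.592, 0.0], [0.0, -0.0, -1.0]]
force: [0.5, 0.8, -0.1]
width: 0.001
finger_force: 0.0
```

Call:
move_arm(deltas=[[0.7,-0.3,0,0,0,1],[1.3,-0.5,0,0,0,2],[2.0,-0.8,0,0,0,3],[2.7,-1.0,0,0,0,4],[3.4,-1.2,0,0,0,5],[4.1,-1.5,0,0,0,6],[4.7,-1.7,0,0,0,7],[5.4,-1.9,0,0,0,8],[5.4,-1.9,0,0,0,8],[5.4,-1.9,0,0,0,8]])

```text
time_s: 20.18
ee_pos: [0.5703, 0.0907, 0.1573]
orientation: [[0.698, 0.716, 0.0], [0.716, -0.698, 0.0], [0.0, 0.0, -1.0]]
force: [-0.6, -0.3, 0.0]
width: 0.002
finger_force: 0.0
```

Call:
move_arm(deltas=[[0.7,-0.3,0,0,0,1],[1.3,-0.5,0,0,0,2],[2.0,-0.8,0,0,0,3],[2.7,-1.0,0,0,0,4],[3.4,-1.2,0,0,0,5],[4.1,-1.5,0,0,0,6],[4.1,-1.5,0,0,0,6],[4.1,-1.5,0,0,0,6],[4.1,-1.5,0,0,0,6],[4.1,-1.5,0,0,0,6]])

```text
time_s: 21.02
ee_pos: [0.572, 0.0945, 0.1573]
orientation: [[0.769, 0.639, -0.0], [0.639, -0.769, -0.0], [-0.0, -0.0, -1.0]]
force: [-0.3, -0.2, 0.5]
width: -0.003
finger_force: 0.3
```

Call:
move_arm(deltas=[[0.7,-0.3,0,0,0,1],[1.3,-0.5,0,0,0,2],[2.0,-0.8,0,0,0,3],[2.7,-1.0,0,0,0,4],[3.4,-1.2,0,0,0,5],[4.1,-1.5,0,0,0,6],[4.1,-1.5,0,0,0,6],[4.1,-1.5,0,0,0,6],[4.1,-1.5,0,0,0,6],[4.1,-1.5,0,0,0,6]])

```text
time_s: 21.85
ee_pos: [0.5721, 0.0966, 0.157]
orientation: [[0.833, 0.553, -0.005], [0.553, -0.833, -0.003], [-0.006, 0.0, -1.0]]
force: [-5.7, -4.3, 5.1]
width: 0.0
finger_force: 3.3
```

Call:
move_arm(deltas=[[0.7,-0.3,0,0,0,1],[1.3,-0.5,0,0,0,2],[2.0,-0.8,0,0,0,3],[2.7,-1.0,0,0,0,4],[3.4,-1.2,0,0,0,5],[4.1,-1.5,0,0,0,6],[4.1,-1.5,0,0,0,6],[4.1,-1.5,0,0,0,6],[4.1,-1.5,0,0,0,6],[4.1,-1.5,0,0,0,6]])

```text
time_s: 22.68
ee_pos: [0.5767, 0.1018, 0.157]
orientation: [[0.886, 0.464, -0.0], [0.464, -0.886, 0.0], [-0.0, -0.0, -1.0]]
force: [-1.4, -1.6, -1.5]
width: -0.001
finger_force: 0.8
```

Call:
move_arm(deltas=[[0.7,-0.3,0,0,0,1],[1.3,-0.5,0,0,0,2],[2.0,-0.8,0,0,0,3],[2.7,-1.0,0,0,0,4],[3.4,-1.2,0,0,0,5],[4.1,-1.5,0,0,0,6],[4.1,-1.5,0,0,0,6],[4.1,-1.5,0,0,0,6],[4.1,-1.5,0,0,0,6],[4.1,-1.5,0,0,0,6]])

```text
time_s: 23.52
ee_pos: [0.5797, 0.1051, 0.1573]
orientation: [[0.929, 0.37, -0.0], [0.37, -0.929, 0.0], [-0.0, -0.0, -1.0]]
force: [-0.9, 0.4, -0.0]
width: -0.002
finger_force: 0.0
```

Call:
move_arm(deltas=[[0.7,-0.3,0,0,0,1],[1.3,-0.5,0,0,0,2],[2.0,-0.8,0,0,0,3],[2.7,-1.0,0,0,0,4],[3.4,-1.2,0,0,0,5],[4.1,-1.5,0,0,0,6],[4.1,-1.5,0,0,0,6],[4.1,-1.5,0,0,0,6],[4.1,-1.5,0,0,0,6],[4.1,-1.5,0,0,0,6]])

```text
time_s: 24.35
ee_pos: [0.583, 0.108, 0.1573]
orientation: [[0.963, 0.271, -0.0], [0.271, -0.963, -0.0], [-0.0, 0.0, -1.0]]
force: [-0.2, 0.1, -0.3]
width: 0.002
finger_force: 0.0
```

Call:
move_arm(deltas=[[0.7,-0.3,0,0,0,1],[1.3,-0.5,0,0,0,2],[2.0,-0.8,0,0,0,3],[2.7,-1.0,0,0,0,4],[3.4,-1.2,0,0,0,5],[4.1,-1.5,0,0,0,6],[4.1,-1.5,0,0,0,6],[4.1,-1.5,0,0,0,6],[4.1,-1.5,0,0,0,6],[4.1,-1.5,0,0,0,6]])

```text
time_s: 25.18
ee_pos: [0.5844, 0.1099, 0.157]
orientation: [[0.986, 0.168, -0.005], [0.168, -0.986, -0.002], [-0.005, 0.001, -1.0]]
force: [-5.8, -1.1, 4.0]
width: -0.001
finger_force: 2.9
```

Call:
move_arm(deltas=[[0.7,-0.3,0,0,0,1],[1.3,-0.5,0,0,0,2],[2.0,-0.8,0,0,0,3],[2.7,-1.0,0,0,0,4],[3.4,-1.2,0,0,0,5],[4.1,-1.5,0,0,0,6],[4.1,-1.5,0,0,0,6],[4.1,-1.5,0,0,0,6],[4.1,-1.5,0,0,0,6],[4.1,-1.5,0,0,0,6]])

```text
time_s: 26.02
ee_pos: [0.5882, 0.1124, 0.1568]
orientation: [[0.998, 0.064, -0.004], [0.064, -0.998, -0.001], [-0.004, 0.001, -1.0]]
force: [-4.9, -0.6, 1.4]
width: -0.002
finger_force: 2.4
```

Call:
move_arm(deltas=[[0.7,-0.3,0,0,0,1],[1.3,-0.5,0,0,0,2],[2.0,-0.8,0,0,0,3],[2.7,-1.0,0,0,0,4],[3.4,-1.2,0,0,0,5],[4.1,-1.5,0,0,0,6],[4.1,-1.5,0,0,0,6],[4.1,-1.5,0,0,0,6],[4.1,-1.5,0,0,0,6],[4.1,-1.5,0,0,0,6]])

```text
time_s: 26.85
ee_pos: [0.5944, 0.1145, 0.1573]
orientation: [[0.999, -0.04, 0.0], [-0.04, -0.999, 0.0], [0.0, -0.0, -1.0]]
force: [0.8, -1.2, 0.0]
width: 0.001
finger_force: 0.0
```

Call:
move_arm(deltas=[[0.7,-0.3,0,0,0,1],[1.3,-0.5,0,0,0,2],[2.0,-0.8,0,0,0,3],[2.7,-1.0,0,0,0,4],[3.4,-1.2,0,0,0,5],[4.1,-1.5,0,0,0,6],[4.1,-1.5,0,0,0,6],[4.1,-1.5,0,0,0,6],[4.1,-1.5,0,0,0,6],[4.1,-1.5,0,0,0,6]])

```text
time_s: 27.68
ee_pos: [0.5985, 0.1158, 0.1573]
orientation: [[0.99, -0.144, -0.0], [-0.144, -0.99, -0.0], [-0.0, 0.0, -1.0]]
force: [0.6, 0.9, 0.2]
width: -0.002
finger_force: 0.0
```

Call:
move_arm(deltas=[[0.7,-0.3,0,0,0,1],[1.3,-0.5,0,0,0,2],[2.0,-0.8,0,0,0,3],[2.7,-1.0,0,0,0,4],[3.4,-1.2,0,0,0,5],[4.1,-1.5,0,0,0,6],[4.1,-1.5,0,0,0,6],[4.1,-1.5,0,0,0,6],[4.1,-1.5,0,0,0,6],[4.1,-1.5,0,0,0,6]])

```text
time_s: 28.52
ee_pos: [0.6007, 0.117, 0.1571]
orientation: [[0.969, -0.247, -0.004], [-0.247, -0.969, -0.0], [-0.004, 0.001, -1.0]]
force: [-5.6, 0.2, 3.8]
width: 0.002
finger_force: 2.8
```

Call:
move_arm(deltas=[[0.7,-0.3,0,0,0,1],[1.3,-0.5,0,0,0,2],[2.0,-0.8,0,0,0,3],[2.7,-1.0,0,0,0,4],[3.4,-1.2,0,0,0,5],[4.1,-1.5,0,0,0,6],[4.1,-1.5,0,0,0,6],[4.1,-1.5,0,0,0,6],[4.1,-1.5,0,0,0,6],[4.1,-1.5,0,0,0,6]])

```text
time_s: 29.35
ee_pos: [0.6052, 0.1178, 0.157]
orientation: [[0.938, -0.347, -0.004], [-0.347, -0.938, -0.0], [-0.003, 0.001, -1.0]]
force: [-5.0, 1.3, 2.8]
width: -0.004
finger_force: 2.4
```

Call:
move_arm(deltas=[[0.7,-0.3,0,0,0,1],[1.3,-0.5,0,0,0,2],[2.0,-0.8,0,0,0,3],[2.7,-1.0,0,0,0,4],[3.4,-1.2,0,0,0,5],[4.1,-1.5,0,0,0,6],[4.1,-1.5,0,0,0,6],[4.1,-1.5,0,0,0,6],[4.1,-1.5,0,0,0,6],[4.1,-1.5,0,0,0,6]])

```text
time_s: 30.18
ee_pos: [0.6116, 0.1172, 0.1573]
orientation: [[0.897, -0.443, 0.0], [-0.443, -0.897, -0.0], [0.0, -0.0, -1.0]]
force: [-0.1, -0.3, -0.0]
width: -0.001
finger_force: 0.0
```

Call:
move_arm(deltas=[[0.7,-0.3,0,0,0,1],[1.3,-0.5,0,0,0,2],[2.0,-0.8,0,0,0,3],[2.7,-1.0,0,0,0,4],[3.4,-1.2,0,0,0,5],[4.1,-1.5,0,0,0,6],[4.1,-1.5,0,0,0,6],[4.1,-1.5,0,0,0,6],[4.1,-1.5,0,0,0,6],[4.1,-1.5,0,0,0,6]])

```text
time_s: 31.02
ee_pos: [0.6158, 0.1167, 0.1573]
orientation: [[0.845, -0.534, -0.0], [-0.534, -0.845, 0.0], [-0.0, 0.0, -1.0]]
force: [-0.3, -0.4, 0.1]
width: 0.003
finger_force: 0.0
```

Call:
move_arm(deltas=[[0.7,-0.3,0,0,0,1],[1.3,-0.5,0,0,0,2],[2.0,-0.8,0,0,0,3],[2.7,-1.0,0,0,0,4],[3.4,-1.2,0,0,0,5],[4.1,-1.5,0,0,0,6],[4.1,-1.5,0,0,0,6],[4.1,-1.5,0,0,0,6],[4.1,-1.5,0,0,0,6],[4.1,-1.5,0,0,0,6]])

```text
time_s: 31.85
ee_pos: [0.6184, 0.1169, 0.1571]
orientation: [[0.785, -0.62, -0.003], [-0.62, -0.785, 0.001], [-0.003, 0.002, -1.0]]
force: [-4.6, 2.8, 3.4]
width: 0.001
finger_force: 2.7
```

Call:
move_arm(deltas=[[0.7,-0.3,0,0,0,1],[1.3,-0.5,0,0,0,2],[2.0,-0.8,0,0,0,3],[2.7,-1.0,0,0,0,4],[3.4,-1.2,0,0,0,5],[4.1,-1.5,0,0,0,6],[4.1,-1.5,0,0,0,6],[4.1,-1.5,0,0,0,6],[4.1,-1.5,0,0,0,6],[4.1,-1.5,0,0,0,6]])

```text
time_s: 32.68
ee_pos: [0.6223, 0.1161, 0.1572]
orientation: [[0.716, -0.698, -0.004], [-0.698, -0.716, 0.001], [-0.004, 0.002, -1.0]]
force: [-4.4, 2.5, 3.2]
width: 0.001
finger_force: 2.8
```

Click 4 is at its slope. One more step should take it over the crest.

Call:
move_arm(deltas=[[0.7,-0.3,0,0,0,1],[1.3,-0.5,0,0,0,2],[2.0,-0.8,0,0,0,3],[2.7,-1.0,0,0,0,4],[3.4,-1.2,0,0,0,5],[4.1,-1.5,0,0,0,6],[4.1,-1.5,0,0,0,6],[4.1,-1.5,0,0,0,6],[4.1,-1.5,0,0,0,6],[4.1,-1.5,0,0,0,6]])

```text
time_s: 33.52
ee_pos: [0.6283, 0.1126, 0.1573]
orientation: [[0.639, -0.769, 0.0], [-0.769, -0.639, -0.0], [0.0, -0.0, -1.0]]
force: [-0.9, 0.7, 0.5]
width: 0.001
finger_force: 0.0
```

Run:
```python
from h import *
np.set_printoptions(precision=4,suppress=True)
s=sensors.observe();print(s['force'],s['joint_pos'][6])
save('scene','c4');save('side','s4');imaging.capture('wrist')
for c in ['scene','side','wrist']:
    for t in ['peg','comb_mid','set_button_top']: print(c,t,[(np.round(a['xyz'],4),round(a['conf'],2)) for a in nets.mark_of(c,t)[:1]])
```

```text
[-0.9377  0.6669  0.4891] -150.3755931050246
scene peg [(array([0.6426, 0.0953, 0.182 ]), 0.93)]
scene comb_mid [(array([ 0.5786, -0.0726,  0.086 ]), 0.98)]
scene set_button_top [(array([0.5034, 0.0716, 0.1508]), 0.5)]
side peg []
side comb_mid [(array([ 0.5812, -0.0709,  0.0878]), 0.57)]
side set_button_top [(array([0.5062, 0.0672, 0.1516]), 0.49)]
wrist peg [(array([0.6404, 0.0943, 0.1837]), 0.61)]
wrist comb_mid [(array([ 0.5846, -0.0668,  0.0856]), 0.62)]
wrist set_button_top []
```

Run:
```python
from h import *
np.set_printoptions(precision=4,suppress=True)
for c,f,box in [('scene','c4',(300,160,360,210)),('side','s4',(285,195,325,235))]:
    hsv=cv2.cvtColor(cv2.imread(f'pics/{f}.png'),cv2.COLOR_BGR2HSV); m=(hsv[...,0]>50)&(hsv[...,0]<85)&(hsv[...,1]>120)
    ys,xs=np.where(m); s=(xs>box[0])&(xs<box[2])&(ys>box[1])&(ys<box[3])
    print(c,s.sum(),xs[s].mean(),ys[s].mean(),[ray(c,(xs[s].mean(),ys[s].mean()),z)[:2] for z in (.14,.145,.15)])
im=[cv2.resize(cv2.imread(f'pics/{f}.png')[y:y+100,x:x+100],(400,400),interpolation=2) for f,x,y in [('c4',300,150),('s4',225,160)]]
cv2.imwrite('pics/b.png',np.hstack(im))
s=sensors.observe();R=np.array(s['orientation']);print(R.T@(np.array([.505,.069,.2])-s['ee_pos'])*1000)
```

```text
scene 63 332.3333333333333 183.0793650793651 [array([0.505 , 0.0696]), array([0.5074, 0.0647]), array([0.5099, 0.0599])]
side 101 304.18811881188117 213.5049504950495 [array([0.5066, 0.0601]), array([0.5027, 0.0672]), array([0.4988, 0.0743])]
[-45.1615 122.6653 -42.7066]
```

View pics/b.png

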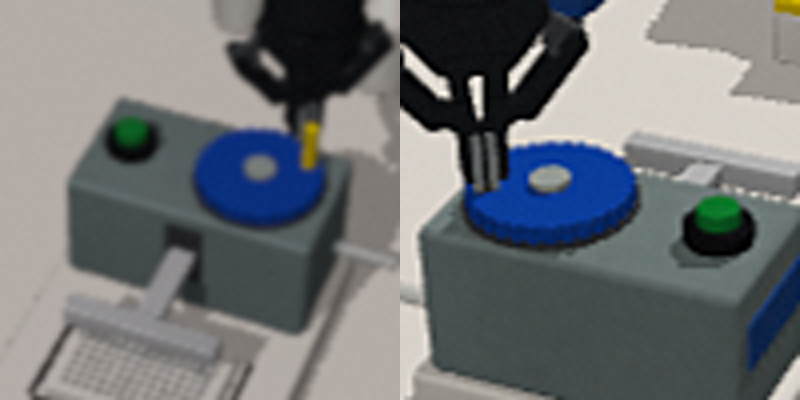

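The crops show the green button clear of the tool, with the peg standing ahead of the fingers and not touching them. The button measures about (0.505, 0.067).

Call:
move_arm(deltas=[[-3,0,0,0,0,0],[-7,0,0,0,0,0],[-10,0,0,0,0,0],[-10,0,-6,0,0,0],[-10,0,-16,0,0,0],[-10,0,-28,0,0,0],[-10,0,-38,0,0,0],[-10,0,-45,0,0,0],[-10,0,-48,0,0,0],[-10,0,-48,0,0,0]])

```text
time_s: 34.95
ee_pos: [0.6227, 0.1203, 0.2068]
orientation: [[0.639, -0.77, 0.002], [-0.77, -0.639, 0.001], [0.001, -0.002, -1.0]]
force: [0.3, -0.1, -0.1]
width: 0.002
finger_force: 0.0
```

Call:
move_arm(deltas=[[-2,8,0,0,0,0],[-6,22,0,0,0,0],[-11,40,0,0,0,0],[-16,60,0,0,0,0],[-22,80,0,0,0,0],[-27,100,0,0,0,0],[-31,115,0,0,0,0],[-34,124,5,0,0,0],[-34,124,15,0,0,0],[-34,124,25,0,0,0]])

```text
time_s: 35.78
ee_pos: [0.5048, 0.0673, 0.1795]
orientation: [[0.639, -0.769, 0.001], [-0.769, -0.639, 0.0], [0.0, -0.001, -1.0]]
force: [1.0, 0.3, 0.2]
width: -0.002
finger_force: 0.0
```

Run:
```python
from h import *
np.set_printoptions(precision=4,suppress=True)
s=sensors.observe();print(s['force'],s['ee_pos'])
save('wrist','w5');save('side','s5')
for c in ['wrist','side']:
    print(c,[(np.round(a['xyz'],4),round(a['conf'],2)) for a in nets.mark_of(c,'set_button_top')[:1]])
a=cv2.imread('pics/s5.png')[150:250,225:345]
cv2.imwrite('pics/b5.png',np.hstack([cv2.resize(a,(480,400),interpolation=2),cv2.imread('pics/w5.png')[:,160:480]]))
```

```text
[1.0033 0.258  0.1891] [0.5048 0.0673 0.1795]
wrist [(array([0.5065, 0.0636, 0.154 ]), 0.84)]
side [(array([0.5065, 0.0692, 0.1561]), 0.41)]
```

View pics/b5.png

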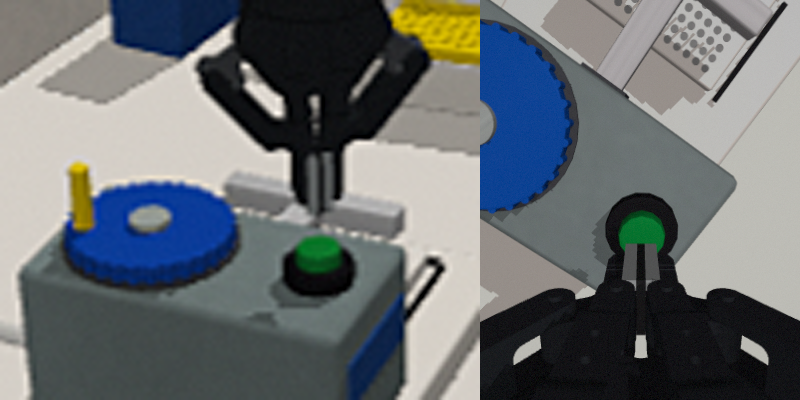

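The button sits directly under the fingertips at about (640,235) in the wrist half. I press straight down.

Call:
move_arm(deltas=[[0,0,3,0,0,0],[0,0,7,0,0,0],[0,0,11,0,0,0],[0,0,15,0,0,0],[0,0,18,0,0,0],[0,0,21,0,0,0],[0,0,24,0,0,0],[0,0,26,0,0,0],[0,0,28,0,0,0],[0,0,28,0,0,0]])

```text
time_s: 36.82
ee_pos: [0.5047, 0.0672, 0.1521]
orientation: [[0.639, -0.769, -0.0], [-0.769, -0.639, -0.0], [-0.0, 0.0, -1.0]]
force: [-0.3, -0.5, 1.0]
width: -0.001
finger_force: 0.7
```

Call:
move_arm(deltas=[[0,0,0.5,0,0,0],[0,0,1,0,0,0],[0,0,1.5,0,0,0],[0,0,2,0,0,0],[0,0,2.5,0,0,0],[0,0,3,0,0,0],[0,0,3.5,0,0,0],[0,0,4,0,0,0],[0,0,4,0,0,0],[0,0,4,0,0,0]])

```text
time_s: 37.65
ee_pos: [0.5047, 0.0673, 0.1483]
orientation: [[0.639, -0.769, -0.0], [-0.769, -0.639, -0.0], [-0.0, 0.0, -1.0]]
force: [-1.3, -0.6, 3.2]
width: -0.001
finger_force: 1.7
```

Call:
move_arm(deltas=[[0,0,0.5,0,0,0],[0,0,1,0,0,0],[0,0,1.5,0,0,0],[0,0,2,0,0,0],[0,0,2.5,0,0,0],[0,0,3,0,0,0],[0,0,3.5,0,0,0],[0,0,4,0,0,0],[0,0,4,0,0,0],[0,0,4,0,0,0]])

```text
time_s: 38.48
ee_pos: [0.5048, 0.0673, 0.1459]
orientation: [[0.639, -0.77, -0.0], [-0.77, -0.639, 0.0], [-0.0, -0.0, -1.0]]
force: [-4.5, 0.5, 18.2]
width: 0.003
finger_force: 9.1
```

The push is 18 N against the button's bottom end, so it is fully down and the height is stored. I lift off.

Call:
move_arm(deltas=[[0,0,-4,0,0,0],[0,0,-10,0,0,0],[0,0,-20,0,0,0],[0,0,-35,0,0,0],[0,0,-50,0,0,0],[0,0,-65,0,0,0],[0,0,-78,0,0,0],[0,0,-85,0,0,0],[0,0,-88,0,0,0],[0,0,-88,0,0,0]])

```text
time_s: 39.32
ee_pos: [0.5051, 0.0673, 0.2328]
orientation: [[0.639, -0.769, 0.001], [-0.769, -0.639, 0.0], [0.001, -0.001, -1.0]]
force: [0.1, -0.5, 0.3]
width: 0.003
finger_force: 0.0
```

Run:
```python
from h import *
s=sensors.observe();print(s['time_s'],s['force'],s['ee_pos'])
for c in ['scene','side']:
    imaging.capture(c)
    for t in ['peg','comb_mid','plate']: print(c,t,[(np.round(a['xyz'],4),round(a['conf'],2)) for a in nets.mark_of(c,t)[:1]])
order.close_job()
```

```text
39.3167 [ 0.10103999 -0.49416293  0.25598974] [0.50507788 0.06734871 0.23281111]
scene peg [(array([0.6408, 0.0946, 0.1844]), 0.94)]
scene comb_mid [(array([ 0.5788, -0.0715,  0.0909]), 0.89)]
scene plate [(array([ 0.5812, -0.0646,  0.0301]), 0.97)]
side peg [(array([0.6451, 0.0953, 0.1886]), 0.93)]
side comb_mid [(array([ 0.5781, -0.0708,  0.092 ]), 0.97)]
side plate []
the job is handed in; nothing more can be done
```

The job is handed in at about 39 s: I pushed the dial to its counter-clockwise stop (about 16 N), turned it clockwise four clicks counted by feel, and pressed the green button fully down; the comb read 86–88 mm right after the fourth click (88 expected) but 91–92 mm in the last check, within about 4 mm camera error, so the click count rests on the feel.

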